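# Fit the register pin in its jig

### The job

Take the brass register pin out of the wooden rack, feel for the plain hole in the round steel socket disc of the register jig, and press the pin straight in until its collar sits fully home on the disc, then let go of it. Work gently: never lean hard on the jig, and leave the dark pin, the baren and the wooden wedge where they are.

Things in the scene. Friction and masses are not known exactly. Their poses are not given: they have to be found in the camera images.
- brass_pin_head (a point): centre of the grip head of the brass register pin, the one to fit; it stands upright (+z up) in one of the rack's holes. Round: head 20 mm in diameter and 40 mm tall (this point is half-way up it), below it a collar 26 mm wide and 5 mm thick, then a plain shank 14 mm in diameter and 24 mm long. About 90 g. The collar's underside is 25 mm below this point, the shank's foot 49 mm
- brass_pin_tip (a point): centre of the flat, unchamfered foot of the brass pin's shank, 49 mm below the centre of its head
- dark_pin_head (a point): centre of the grip head of the dark steel pin, a bystander of the same shape with a thinner shank (10 mm), in the rack's other hole; leave it alone
- rack: fixed light wooden rack, 50 x 150 x 36 mm (x, y, z), origin at the centre of its underside; two loose 18 mm holes 26 mm deep at y = +45 and -45 mm, in each of which a pin stands with its collar on the rack's top
- jig: register jig, fixed to the table: grey base plate 120 x 180 x 12 mm, origin at the centre of its underside, z up. On it a square aluminium frame, 102 mm outside, rising 30 mm over the table, and in it with play a round steel socket disc, 78 mm in diameter, its flat top 46 mm over the table. The disc is clamped where the last job left it: it does not move and is not centred in the frame
- socket (a point): centre of the jig's frame, 46 mm over the table (the disc's top). The disc's one hole, in its middle, lies 2.6 to 5 mm from here in any direction (not measured: feel for it). It is blind, 15.6 mm wide, unchamfered; 18 mm deep to a stiff friction plug, which the pin must push 6 mm down (about 7 N, no spring back) until the collar lands; the foot is then 24 mm below the disc's top
- baren: bystander: round wooden printing pad 103 mm in diameter with a bridge handle, 43 mm tall, origin at the centre of its underside; leave it alone
- wedge_0: bystander: small wooden wedge 24 x 75 x 18 mm, origin at the centre of its underside; leave it alone

How it is judged:
By the outcome, as a careful person would: the job done as asked, in the order asked, and still so for the second after the job is handed in, with the robot touching nothing.
It also fails if it takes over 72 s, if anything falls off the work surface, if the arm or the gripper's body presses on something with over 40 N, if the wrist force passes 120 N, or if a joint passes its speed limit or range.

### The arm

A 7-joint arm with a two-finger parallel gripper is mounted at the origin on a cart in front of the work surface, level with it; the furniture and walls round the work are solid. World frame = base frame: x ahead of the robot, y to its left, z up, the work surface at z = 0. Lengths are in mm, angles in rad, forces in N, time in s.
With the tool pointing down it reaches from about 400 to 750 mm from the base axis. Payload 19.5 kg.
Tool frame: the origin (TCP) lies at the very end of the fingers, on their centre line; the grasp point (between the pads) lies manip.pinch_z behind it (manip.pinch_z is the distance from the TCP to the grasp point, in mm); z points along the fingers, x is the direction in which the jaws open and shut, and the axes are right-handed (so a half turn about z gives the same grasp; the last joint's range is limited). The gripper opens to 85 mm and grips with 20 to 120 N. Pads are 22 mm wide; open, the fingers measure 114 mm over their backs; the gripper's body (76 mm by 85 mm) begins 54 mm behind the grasp point. The pads swing forward as they close: fully open they stand 13 mm farther back than shut.
Start: joints at [1.208, 0.707, -0.028, 1.485, 0.022, 0.951, -0.075], TCP at [181.305, -545.64, 231.268] pointing down, gripper open.
Joint ranges: [-2.71, 2.71], [-0.32, 2.16], [-1.57, 1.52], [0, 2.45], [-1.46, 4.6], [0, 2.02], [-2.83, 2.83]. Speed limits (rad/s): [1.89, 1.89, 2.57, 2.57, 3.01, 3.01, 3.01].

### API

Orientations are given as a unit quaternion [x, y, z, w].
In Python, from plant import sensors, vision, order, manip gives the robot as it stands.
- The arm moves only by the shell command python3 -m crank 'ROWS'. ROWS is JSON, a list of rows, each an object with "slide": the shift along the tool's x, y, z in m, a list of three; "turn": the turn about the tool's z in degrees; "grip": the finger opening in m, from 0 to 0.0854. A call has 1 to 20 rows; each row is the pose to reach, as a shift and turn from the pose commanded when the call began, along the tool's axes at that moment; what a row does not reach only later rows make up. A row lasts 1/12 s, in which the tool goes at most 41.7 mm and 7.16 degrees, less where a joint would pass 70% of its speed; a pose out of reach is approached as far as the arm can. A call with a gripper value outside its range is refused whole. The fingers move at their own pace and stop on an object; the grip force is fixed at half the most. Time passes only in rows, so rows that repeat a pose let the fingers close. It gives the time, the measured TCP pose, the force and the opening at its end, in the units of the state.
- sensors.observe(): the state, without advancing time (a new reading comes with each control period).
- vision.read_camera(name): name is "side" or "top" or "wrist"; returns a dict with "pixels" (384x512x3 uint8, red, green, blue), "fx", "fy", "cx", "cy" (pixels), "R" (3x3) and "t" (3): a world point X has camera coordinates R X + t. Camera axes: x right, y down, z forward; pixel columns grow to the right and rows downward; lengths in mm; the calibration is good to about 2 mm. A picture is of the moment at which its call begins. There is no depth.
- order.hand_in(): hands the job in, once; it reports no verdict.
The state is a dict: "t": time; "q": joint angles; "dq": joint speeds; "joint_efforts": joint torques, N m; "tool_pos": TCP position; "tool_rot": TCP orientation; "wrist_force": force on the tool from outside, world axes, zero at the start; "wrist_torque": the same for the moment, N m; "finger_gap": finger opening in mm.
Only numpy, scipy, OpenCV 4.12 (cv2) and the standard library are available. Lean on these libraries where they do the work, as an engineer would, in place of code of your own. Each camera call takes 0.05 s, during which the arm holds its last target. There are 200 camera calls.

## Working session

There is one attempt and no reset: what is moved stays moved. The work goes in short steps, Python scripts to look and compute and a shell command to move; the robot and the scene stay as the last step left them, time stands still between calls to the robot, and variables do not carry over. Pictures are saved under pics/ and viewed, about 8 in all and at most 12, crops included, and the job is handed in when it is done.

```bash
mkdir -p pics; ls
python3 - <<'E'
from plant import sensors, vision, order, manip
import cv2,numpy as np
print(sensors.observe(), manip.pinch_z)
for n in ("side","top"):
    c=vision.read_camera(n)
    cv2.imwrite(f"pics/{n}0.png",c["pixels"][:,:,::-1])
    print(n,c["fx"],c["cx"],c["cy"],np.round(c["R"],4).tolist(),np.round(c["t"],1))
E
```

```text
pics
{'t': 0.0, 'q': array([ 1.20829754,  0.70710067, -0.02764262,  1.48496199,  0.02198803,
        0.9508978 , -0.07548943]), 'dq': array([ 1.12360414e-03, -3.96194443e-04,  4.83574448e-04,  4.34131551e-04,
        4.74163652e-06, -2.31553182e-03, -8.42264412e-04]), 'joint_efforts': array([-5.57527144e-06, -8.83221030e+01,  1.23441495e+00, -2.36171687e+01,
        1.68064790e-02,  6.51824681e-03, -1.47020055e-04]), 'tool_pos': array([ 181.24809776, -545.42554281,  230.83727506]), 'tool_rot': array([ 8.10970320e-01, -5.85087050e-01, -4.34404600e-04, -3.09088496e-04]), 'wrist_force': array([-0.02938584,  0.0922147 , -0.67481682]), 'wrist_torque': array([ 0.01550615, -0.0389517 , -0.03909108]), 'finger_gap': 85.19429876484256} 18.700000000000003
side 364.78337538581627 254.38297201736228 192.13230213097233 [[0.9668, -0.2551, 0.0138], [-0.0993, -0.4249, -0.8998], [0.2354, 0.8685, -0.4362]] [-565.6   48.7  964.3]
top 483.2275132091637 253.3720884874948 190.4921033058345 [[-0.0139, -0.9998, 0.0135], [-0.983, 0.0112, -0.1835], [0.1833, -0.0159, -0.9829]] [-162.5  539.1 1189.1]
```

View pics/top0.png

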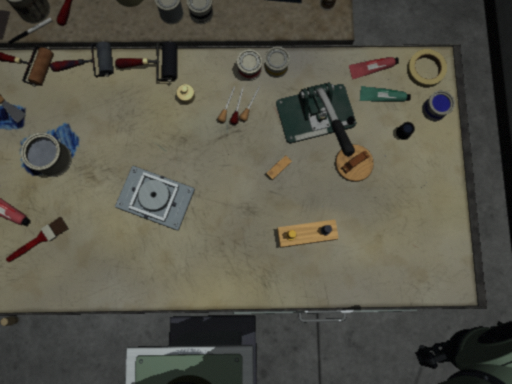

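View pics/side0.png

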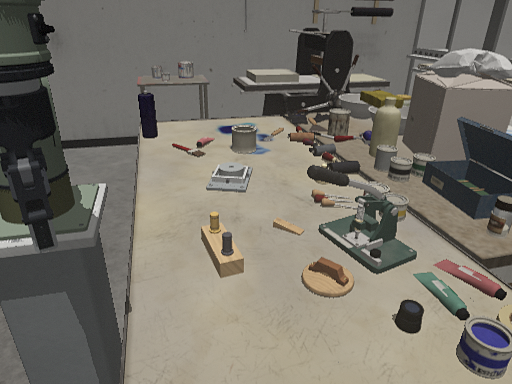

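Top view: brass pin head at (292,234), dark pin (326,230), jig centre about (154,195), wedge (278,168), baren (355,162). In the side view the brass pin's head top is at about (214,213) and the jig disc at (231,168).

```bash
cat > h.py <<'E'
import numpy as np, cv2
from plant import sensors, vision, manip
from scipy.spatial.transform import Rotation as Ro
def ray(c,u,v,z):
    d=c["R"].T@np.array([(u-c["cx"])/c["fx"],(v-c["cy"])/c["fy"],1]); o=-c["R"].T@c["t"]
    return o+d*(z-o[2])/d[2]
def proj(c,X):
    p=c["R"]@np.asarray(X,float)+c["t"]; return np.array([c["fx"]*p[0]/p[2]+c["cx"],c["fy"]*p[1]/p[2]+c["cy"]])
def st():
    s=sensors.observe(); R=Ro.from_quat(s["tool_rot"]).as_matrix(); return s,R
def totool(dx,dy,dz): return np.round(st()[1].T@np.array([dx,dy,dz]),1)
E
python3 - <<'E'
from h import *
t=vision.read_camera("top"); s=vision.read_camera("side")
for n,u,v,z in (("brass top",292,233,81),("dark",326.5,229,81),("rackL",278,236,36),("rackR",338,231,36),("jig",154,194,46),("hole",152.5,194,46),("wedge",278,168,10),("baren",355,162,20)):
    X=ray(t,u,v,z); print(n,X.round(1),"side px",proj(s,X).round(1))
print("base",proj(t,[0,0,0]), st()[1].round(3).tolist())
im=t["pixels"][150:260,100:350,::-1]
cv2.imwrite("pics/crop1.png",cv2.resize(im,None,fx=3.2,fy=3.2,interpolation=cv2.INTER_CUBIC))
E
```

```text
brass top [ 423.7 -262.5   81. ] side px [214.4 212.8]
dark [ 432.6 -348.2   81. ] side px [225.6 232.6]
rackL [ 420.8 -230.8   36. ] side px [211.6 223.4]
rackR [ 431.7 -385.    36. ] side px [229.2 262. ]
jig [531.7  85.8  46. ] side px [231.2 166. ]
hole [531.8  89.6  46. ] side px [230.9 165.6]
wedge [ 605.2 -236.8   10. ] side px [286.9 224.8]
baren [ 617.  -442.1   20. ] side px [327.7 272.2]
base [187.35091911 409.59035824] [[0.315, -0.949, -0.0], [-0.949, -0.315, 0.001], [-0.001, 0.0, -1.0]]
```

View pics/crop1.png

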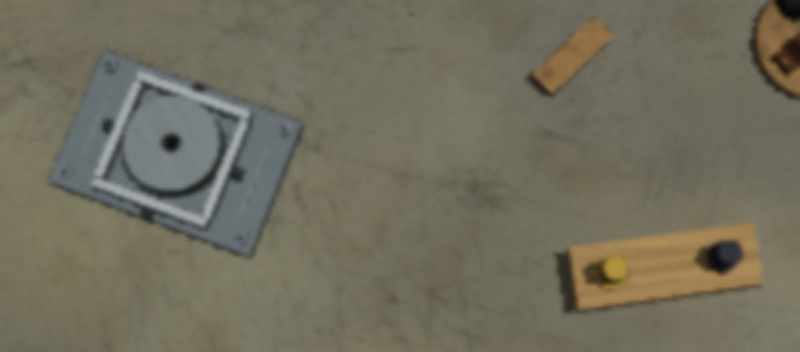

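The hole shows as a dark spot at about (153.4,194.4), and the brass pin head at (292.2,233.7). The positions agree with the sizes: the rack is 155 mm long and the pins 86 mm apart. I'll move to hover above the brass pin.

```bash
python3 -m crank '[{"slide":[-0.040,-0.066,0.0],"turn":-7,"grip":0.06},{"slide":[-0.060,-0.100,0.01],"turn":-14,"grip":0.06},{"slide":[-0.080,-0.133,0.02],"turn":-21,"grip":0.06},{"slide":[-0.1,-0.166,0.03],"turn":-28,"grip":0.06},{"slide":[-0.12,-0.2,0.04],"turn":-35,"grip":0.06},{"slide":[-0.14,-0.233,0.05],"turn":-42,"grip":0.06},{"slide":[-0.16,-0.266,0.06],"turn":-49,"grip":0.06},{"slide":[-0.18,-0.3,0.06],"turn":-56,"grip":0.06},{"slide":[-0.192,-0.319,0.06],"turn":-63,"grip":0.06},{"slide":[-0.192,-0.319,0.06],"turn":-70,"grip":0.06},{"slide":[-0.192,-0.319,0.06],"turn":-71.6,"grip":0.06},{"slide":[-0.192,-0.319,0.06],"turn":-71.6,"grip":0.06},{"slide":[-0.192,-0.319,0.06],"turn":-71.6,"grip":0.06},{"slide":[-0.192,-0.319,0.06],"turn":-71.6,"grip":0.06}]'
python3 - <<'E'
from h import *
s,R=st(); print(s["tool_pos"],R.round(3).tolist(),s["q"])
w=vision.read_camera("wrist"); cv2.imwrite("pics/w1.png",w["pixels"][:,:,::-1])
print(proj(w,[423.7,-262.5,81]),w["fx"],(-w["R"].T@w["t"]).round(1))
E
```

```text
t: 1.37
tool_pos: [422.8, -263.8, 171.3]
tool_rot: [1.0, -0.002, -0.0, 0.0]
wrist_force: [0.3, -0.6, -1.4]
finger_gap: 59.9
[ 422.83895839 -263.80718514  171.31992198] [[1.0, -0.005, -0.0], [-0.005, -1.0, -0.0], [-0.0, 0.0, -1.0]] [ 0.66474647  0.69434888 -0.30546693  1.83341003  0.31894651  0.66209845
  0.16723877]
[256.65277611 196.49669305] 327.8627422752218 [ 423.2 -195.9  313.8]
```

View pics/w1.png

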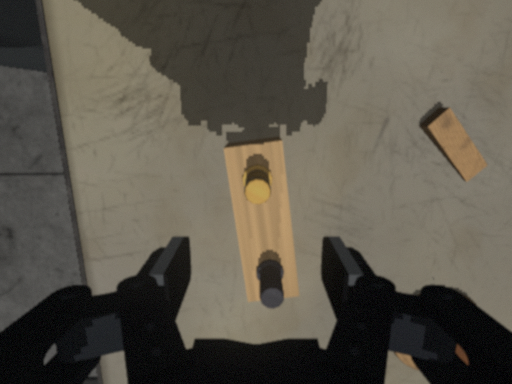

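The brass head's top face is centred at about (258,191). That is about 5 px off my prediction, so I'll refine it.

Run:
```python
from h import *
w=vision.read_camera("wrist"); p=w["pixels"]
hsv=cv2.cvtColor(p,cv2.COLOR_RGB2HSV)
m=cv2.inRange(hsv,(18,130,110),(32,255,255)); m[:, :230]=0;m[:,290:]=0; m[:160]=0;m[230:]=0
n,l,s,c=cv2.connectedComponentsWithStats(m); i=1+s[1:,4].argmax(); print(s[i],c[i])
X=ray(w,*c[i],81); print(X, ray(w,258,191,81)); print(w["R"].round(3).tolist())
t=vision.read_camera("top"); print(ray(t,292.2,233.7,81), proj(t,X))
```

```text
[245 179  25  25 493] [256.98985801 191.12373225]
[ 424.08169304 -258.26413091   81.        ] [ 424.82465182 -258.1738449    81.        ]
[[1.0, -0.005, 0.001], [-0.005, -0.964, 0.265], [-0.001, -0.265, -0.964]]
[ 422.01038504 -262.99068171   81.        ] [290.26144361 232.88459605]
```

```bash
python3 -m crank '[{"slide":[0.0012,-0.0045,0.03],"turn":0,"grip":0.06},{"slide":[0.0012,-0.0045,0.06],"turn":0,"grip":0.06},{"slide":[0.0012,-0.0045,0.07],"turn":0,"grip":0.06},{"slide":[0.0012,-0.0045,0.07],"turn":0,"grip":0.06},{"slide":[0.0012,-0.0045,0.07],"turn":0,"grip":0.06}]'
python3 - <<'E'
from h import *
w=vision.read_camera("wrist"); p=w["pixels"]; print(sensors.observe()["tool_pos"])
hsv=cv2.cvtColor(p,cv2.COLOR_RGB2HSV)
m=cv2.inRange(hsv,(18,130,110),(32,255,255)); m[:, :200]=0;m[:,310:]=0
n,l,s,c=cv2.connectedComponentsWithStats(m); i=1+s[1:,4].argmax(); print(s[i],c[i])
print(ray(w,*c[i],81))
cv2.imwrite("pics/w2.png",p[:,:,::-1])
E
```

```text
t: 1.93
tool_pos: [424.6, -258.4, 101.4]
tool_rot: [1.0, -0.001, -0.0, -0.0]
wrist_force: [-0.1, 0.2, 0.2]
finger_gap: 59.5
[ 424.88422087 -258.6385817   102.03493627]
[237 224  36  28 754] [254.5994695  236.56366048]
[ 424.11244113 -259.40768858   81.        ]
```

View pics/w2.png

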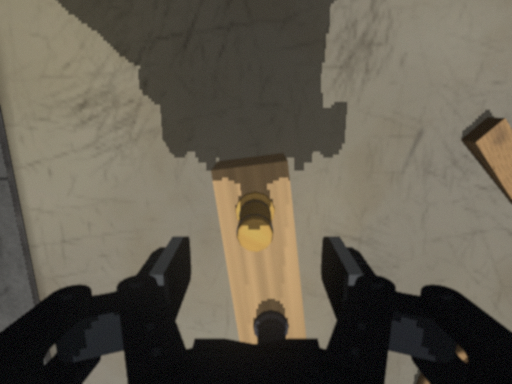

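The brass head's top is centred at about (254.6,235), partly shaded. That puts it at (424.1,-258.5), directly under the tool. I'll descend and grip.

```bash
python3 -m crank '[{"slide":[-0.0006,0,0.03],"turn":0,"grip":0.06},{"slide":[-0.0006,0,0.05],"turn":0,"grip":0.06},{"slide":[-0.0006,0,0.0555],"turn":0,"grip":0.06},{"slide":[-0.0006,0,0.0555],"turn":0,"grip":0.06},{"slide":[-0.0006,0,0.0555],"turn":0,"grip":0.0},{"slide":[-0.0006,0,0.0555],"turn":0,"grip":0.0},{"slide":[-0.0006,0,0.0555],"turn":0,"grip":0.0},{"slide":[-0.0006,0,0.0555],"turn":0,"grip":0.0},{"slide":[-0.0006,0,0.0555],"turn":0,"grip":0.0},{"slide":[-0.0006,0,0.0555],"turn":0,"grip":0.0},{"slide":[-0.0006,0,0.0555],"turn":0,"grip":0.0},{"slide":[-0.0006,0,0.0555],"turn":0,"grip":0.0}]'
```

```text
t: 2.98
tool_pos: [424.6, -258.7, 46.9]
tool_rot: [1.0, -0.0, 0.001, 0.0]
wrist_force: [-1.0, 0.4, 13.6]
finger_gap: 18.7
```

```bash
python3 -m crank '[{"slide":[0,0,-0.01],"turn":0,"grip":0.0},{"slide":[0,0,-0.03],"turn":0,"grip":0.0},{"slide":[0,0,-0.06],"turn":0,"grip":0.0},{"slide":[0,0,-0.09],"turn":0,"grip":0.0},{"slide":[0,0,-0.10],"turn":0,"grip":0.0},{"slide":[0,0,-0.10],"turn":0,"grip":0.0},{"slide":[0,0,-0.10],"turn":0,"grip":0.0}]'
python3 - <<'E'
from h import *
s=sensors.observe(); print(s["wrist_torque"].round(3))
w=vision.read_camera("wrist"); S=vision.read_camera("side")
a=w["pixels"][200:384,150:360,::-1]
tp=s["tool_pos"]; u,v=proj(S,tp).astype(int); print(u,v,proj(w,tp))
b=S["pixels"][v-50:v+50,u-55:u+55,::-1]
cv2.imwrite("pics/g1.png",np.hstack([cv2.resize(a,(456,400)),cv2.resize(b,(340,400),interpolation=cv2.INTER_CUBIC)]))
E
```

```text
t: 3.57
tool_pos: [424.1, -258.5, 146.5]
tool_rot: [1.0, -0.0, 0.0, 0.0]
wrist_force: [-0.9, -0.0, -1.5]
finger_gap: 18.6
[ 0.044  0.04  -0.012]
213 184 [255.49360925 251.55172077]
```

View pics/g1.png

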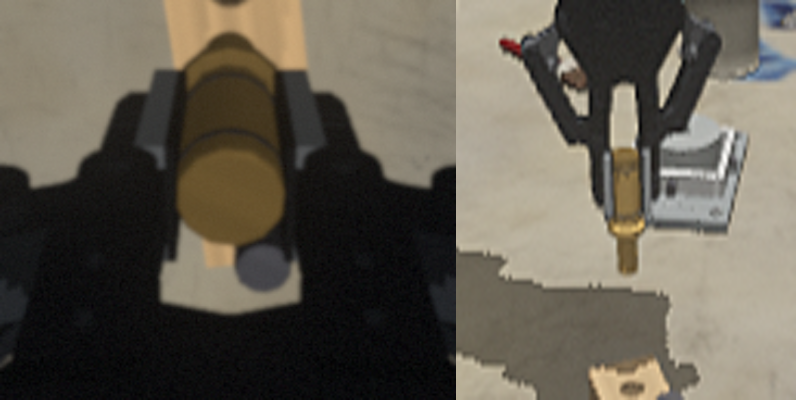

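The pin is held upright and clear of the rack. Next I move to just short of the jig and look at it with the wrist camera.

```bash
python3 -m crank '[{"slide":[0.008,-0.025,-0.02],"turn":0,"grip":0},{"slide":[0.02,-0.06,-0.02],"turn":0,"grip":0},{"slide":[0.033,-0.095,-0.02],"turn":0,"grip":0},{"slide":[0.045,-0.130,-0.02],"turn":0,"grip":0},{"slide":[0.058,-0.165,-0.02],"turn":0,"grip":0},{"slide":[0.07,-0.2,-0.02],"turn":0,"grip":0},{"slide":[0.082,-0.235,-0.02],"turn":0,"grip":0},{"slide":[0.094,-0.27,-0.02],"turn":0,"grip":0},{"slide":[0.103,-0.295,-0.02],"turn":0,"grip":0},{"slide":[0.107,-0.308,-0.02],"turn":0,"grip":0},{"slide":[0.107,-0.308,-0.02],"turn":0,"grip":0},{"slide":[0.107,-0.308,-0.02],"turn":0,"grip":0},{"slide":[0.107,-0.308,-0.02],"turn":0,"grip":0}]'
python3 - <<'E'
from h import *
s=sensors.observe(); print(s["tool_pos"],s["q"].round(2))
w=vision.read_camera("wrist"); print(proj(w,[531.7,87,46]))
cv2.imwrite("pics/w3.png",cv2.resize(w["pixels"][:,:,::-1],(768,576)))
np.save("w3.npy",w,allow_pickle=True)
E
```

```text
t: 4.75
tool_pos: [530.8, 48.7, 165.3]
tool_rot: [1.0, -0.0, -0.001, 0.0]
wrist_force: [0.0, -0.7, -1.5]
finger_gap: 18.7
[530.76117131  48.74108377 165.2513226 ] [-0.03  0.74 -0.22  1.72  0.23  0.71 -0.38]
[256.70108615 141.63224646]
```

View pics/w3.png

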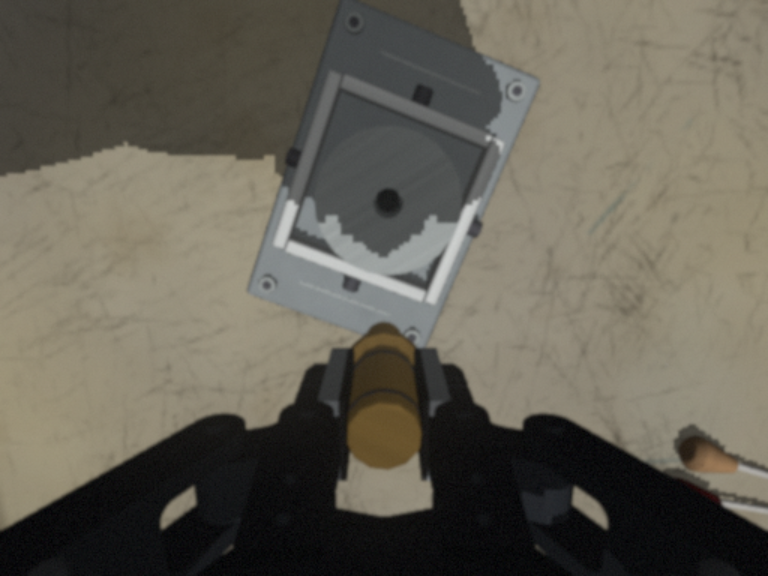

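The hole is clearly visible at full-frame pixel (258.7,134.7), and the pin head's top is at about (256,288). I'll compute both positions, then cross-check the hole against the frame.

Run:
```python
from h import *
w=np.load("w3.npy",allow_pickle=True).item(); p=w["pixels"]; g=cv2.cvtColor(p,cv2.COLOR_RGB2GRAY)
r=g[118:152,242:276]; m=(r<np.percentile(r,2)+22).astype(np.uint8)
n,l,s,c=cv2.connectedComponentsWithStats(m); i=l[17,17] or 1+s[1:,4].argmax(); h=c[i]+[242,118]; print(s[i],h, r[17])
print("hole",ray(w,*h,46).round(1), "edges u",ray(w,242+s[i][0]-.5,h[1],46).round(1),ray(w,242+s[i][0]+s[i][2]-.5,h[1],46).round(1))
C=[(337,72),(502,140),(432,302),(276,245)]
Q=np.array([ray(w,u/1.5,v/1.5,30) for u,v in C]); print(Q.round(1).tolist(),Q.mean(0).round(1),[np.linalg.norm(Q[i]-Q[i-1]).round(1) for i in range(4)])
print("headtop",ray(w,384/1.5,432/1.5,165.3+34.1).round(1),"widths px")
for e in (348,421): print(ray(w,e/1.5,288,199.4).round(1))
```

```text
[  9   8  17  17 210] [258.49047619 133.87142857] [81 80 80 79 77 78 74 60 50 39 33 30 29 27 27 30 27 29 30 29 31 33 26 33
 44 49 61 75 79 77 78 79 80 81]
hole [533.1  93.1  46. ] edges u [526.8  93.1  46. ] [540.2  93.1  46. ]
[[506.7, 158.1, 30.0], [595.0, 124.0, 30.0], [559.4, 32.6, 30.0], [469.4, 66.8, 30.0]] [532.6  95.4  30. ] [np.float64(98.6), np.float64(94.6), np.float64(98.0), np.float64(96.2)]
headtop [531.   50.3 199.4] widths px
[522.   50.3 199.4]
[540.2  50.3 199.4]
```

Hole at (533.1,93.1) and frame centre at about (532.6,95.4), so an offset of about 2.4 mm, which fits. The head sits 1.6 mm in y from the TCP in the same camera, so the TCP target is about (532.9,91.5).

```bash
python3 -m crank '[{"slide":[0.0021,-0.020,0],"turn":0,"grip":0},{"slide":[0.0021,-0.038,0.01],"turn":0,"grip":0},{"slide":[0.0021,-0.0428,0.03],"turn":0,"grip":0},{"slide":[0.0021,-0.0428,0.055],"turn":0,"grip":0},{"slide":[0.0021,-0.0428,0.072],"turn":0,"grip":0},{"slide":[0.0021,-0.0428,0.077],"turn":0,"grip":0},{"slide":[0.0021,-0.0428,0.077],"turn":0,"grip":0},{"slide":[0.0021,-0.0428,0.077],"turn":0,"grip":0},{"slide":[0.0021,-0.0428,0.077],"turn":0,"grip":0}]'
python3 - <<'E'
from h import *
s=sensors.observe(); print(s["tool_pos"],s["wrist_force"],s["wrist_torque"])
a=vision.read_camera("side"); u,v=proj(a,s["tool_pos"]-[0,0,30]).astype(int)
w=vision.read_camera("wrist")
b=a["pixels"][v-35:v+35,u-35:u+35,::-1]
cv2.imwrite("pics/s2.png",np.hstack([cv2.resize(b,(400,400),interpolation=cv2.INTER_CUBIC),cv2.resize(w["pixels"][100:250,180:330,::-1],(400,400))]))
E
```

```text
t: 5.55
tool_pos: [533.8, 92.2, 89.9]
tool_rot: [1.0, -0.0, 0.001, -0.0]
wrist_force: [-0.4, -0.6, -1.4]
finger_gap: 18.4
[533.79955835  92.16999719  89.87392312] [-0.38391131 -0.61285833 -1.39651783] [-0.01208158  0.00462164 -0.00186477]
```

View pics/s2.png

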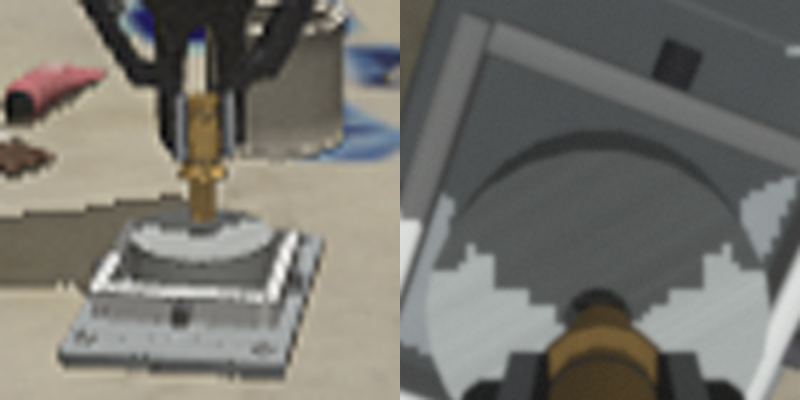

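The hole's far rim shows just behind the shank, in line with it in x (both near u≈600 in the crop). I'll descend gently.

```bash
python3 -m crank '[{"slide":[0,0,0.003],"turn":0,"grip":0},{"slide":[0,0,0.005],"turn":0,"grip":0},{"slide":[0,0,0.007],"turn":0,"grip":0},{"slide":[0,0,0.008],"turn":0,"grip":0},{"slide":[0,0,0.009],"turn":0,"grip":0},{"slide":[0,0,0.0095],"turn":0,"grip":0},{"slide":[0,0,0.0095],"turn":0,"grip":0},{"slide":[0,0,0.0095],"turn":0,"grip":0}]'
```

```text
t: 6.32
tool_pos: [533.3, 92.5, 79.3]
tool_rot: [1.0, -0.0, 0.0, -0.0]
wrist_force: [-0.1, -0.9, -1.2]
finger_gap: 18.5
```

```bash
python3 -m crank '[{"slide":[0,0,0.001],"turn":0,"grip":0},{"slide":[0,0,0.0015],"turn":0,"grip":0},{"slide":[0,0,0.002],"turn":0,"grip":0},{"slide":[0,0,0.002],"turn":0,"grip":0}]'
```

```text
t: 6.65
tool_pos: [533.3, 92.4, 77.2]
tool_rot: [1.0, -0.0, -0.0, -0.0]
wrist_force: [0.2, -0.3, -1.0]
finger_gap: 19.0
```

```bash
python3 -m crank '[{"slide":[0,0,0.001],"turn":0,"grip":0},{"slide":[0,0,0.002],"turn":0,"grip":0},{"slide":[0,0,0.003],"turn":0,"grip":0},{"slide":[0,0,0.003],"turn":0,"grip":0}]'
```

```text
t: 6.98
tool_pos: [533.2, 92.4, 74.1]
tool_rot: [1.0, -0.0, -0.0, -0.0]
wrist_force: [0.7, -1.0, -1.7]
finger_gap: 18.8
```

The foot is about 7 mm below the disc's top with no force, so it is in the hole. I'll continue towards the plug.

```bash
python3 -m crank '[{"slide":[0,0,0.002],"turn":0,"grip":0},{"slide":[0,0,0.004],"turn":0,"grip":0},{"slide":[0,0,0.006],"turn":0,"grip":0},{"slide":[0,0,0.008],"turn":0,"grip":0},{"slide":[0,0,0.0095],"turn":0,"grip":0},{"slide":[0,0,0.0095],"turn":0,"grip":0},{"slide":[0,0,0.0095],"turn":0,"grip":0}]'
```

```text
t: 7.57
tool_pos: [533.3, 92.4, 64.7]
tool_rot: [1.0, -0.0, -0.0, -0.0]
wrist_force: [0.3, 0.7, -1.2]
finger_gap: 18.3
```

```bash
python3 -m crank '[{"slide":[0,0,0.001],"turn":0,"grip":0},{"slide":[0,0,0.002],"turn":0,"grip":0},{"slide":[0,0,0.003],"turn":0,"grip":0},{"slide":[0,0,0.003],"turn":0,"grip":0}]'; python3 -m crank '[{"slide":[0,0,0.001],"turn":0,"grip":0},{"slide":[0,0,0.002],"turn":0,"grip":0},{"slide":[0,0,0.002],"turn":0,"grip":0}]'
```

```text
t: 7.9
tool_pos: [533.4, 92.4, 61.9]
tool_rot: [1.0, -0.0, 0.0, -0.0]
wrist_force: [-0.6, -1.0, 1.5]
finger_gap: 18.4
t: 8.15
tool_pos: [533.4, 92.5, 59.9]
tool_rot: [1.0, -0.0, 0.0, -0.0]
wrist_force: [0.3, 0.1, 3.3]
finger_gap: 18.4
```

```bash
python3 -m crank '[{"slide":[0,0,0.001],"turn":0,"grip":0},{"slide":[0,0,0.002],"turn":0,"grip":0},{"slide":[0,0,0.002],"turn":0,"grip":0}]'; python3 -m crank '[{"slide":[0,0,0.0005],"turn":0,"grip":0},{"slide":[0,0,0.001],"turn":0,"grip":0},{"slide":[0,0,0.001],"turn":0,"grip":0}]'
```

```text
t: 8.4
tool_pos: [533.4, 92.4, 57.9]
tool_rot: [1.0, -0.0, 0.0, -0.0]
wrist_force: [-1.3, -0.9, 3.5]
finger_gap: 18.3
t: 8.65
tool_pos: [533.4, 92.4, 56.9]
tool_rot: [1.0, -0.0, 0.0, -0.0]
wrist_force: [-0.9, -0.2, 4.1]
finger_gap: 18.8
```

```bash
python3 -m crank '[{"slide":[0,0,0.0005],"turn":0,"grip":0},{"slide":[0,0,0.0005],"turn":0,"grip":0}]'; python3 -m crank '[{"slide":[0,0,0.0005],"turn":0,"grip":0},{"slide":[0,0,0.0005],"turn":0,"grip":0}]'
```

```text
t: 8.82
tool_pos: [533.5, 92.5, 56.8]
tool_rot: [1.0, -0.0, 0.0, -0.0]
wrist_force: [-2.3, -0.1, 11.9]
finger_gap: 18.2
t: 8.98
tool_pos: [533.6, 92.5, 56.6]
tool_rot: [1.0, -0.0, 0.001, -0.0]
wrist_force: [-2.9, -0.8, 21.4]
finger_gap: 18.6
```

The force jumped at TCP 56.6–56.8 (56.9 predicted), so the collar is landed. I'll ease the load, open and retreat straight up.

```bash
python3 -m crank '[{"slide":[0,0,-0.0007],"turn":0,"grip":0},{"slide":[0,0,-0.0007],"turn":0,"grip":0.05},{"slide":[0,0,-0.0007],"turn":0,"grip":0.05},{"slide":[0,0,-0.0007],"turn":0,"grip":0.05},{"slide":[0,0,-0.0007],"turn":0,"grip":0.05},{"slide":[0,0,-0.0007],"turn":0,"grip":0.05},{"slide":[0,0,-0.0007],"turn":0,"grip":0.05}]'
```

```text
t: 9.57
tool_pos: [533.3, 92.4, 56.4]
tool_rot: [1.0, -0.0, -0.0, -0.0]
wrist_force: [0.3, 0.5, -1.1]
finger_gap: 50.1
```

```bash
python3 -m crank '[{"slide":[0,0,-0.01],"turn":0,"grip":0.05},{"slide":[0,0,-0.03],"turn":0,"grip":0.05},{"slide":[0,0,-0.06],"turn":0,"grip":0.05},{"slide":[0,0,-0.1],"turn":0,"grip":0.05},{"slide":[0,0.03,-0.12],"turn":0,"grip":0.05},{"slide":[0,0.05,-0.12],"turn":0,"grip":0.05},{"slide":[0,0.06,-0.12],"turn":0,"grip":0.05},{"slide":[0,0.06,-0.12],"turn":0,"grip":0.05},{"slide":[0,0.06,-0.12],"turn":0,"grip":0.05}]'
python3 - <<'E'
from h import *
a=vision.read_camera("side"); w=vision.read_camera("wrist"); u,v=proj(a,[533,92,60]).astype(int)
hw=proj(w,[533.2,93,91]); print(hw)
x,y=hw.astype(int); y=max(y,90)
b=a["pixels"][v-35:v+35,u-35:u+35,::-1]
cv2.imwrite("pics/s3.png",np.hstack([cv2.resize(b,(400,400),interpolation=cv2.INTER_CUBIC),cv2.resize(w["pixels"][y-90:y+90,x-90:x+90,::-1],(400,400))]))
E
```

```text
t: 10.32
tool_pos: [533.1, 32.8, 176.5]
tool_rot: [1.0, -0.0, -0.0, -0.0]
wrist_force: [-0.1, 1.0, 0.1]
finger_gap: 50.0
[255.63858445 115.92259249]
```

View pics/s3.png

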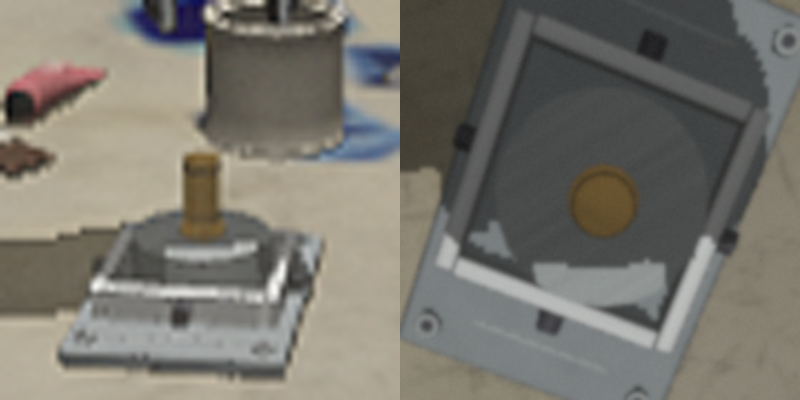

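The pin stands upright with its collar flat on the disc (head at about (604,203) in the wrist crop), and the gripper is clear. I'm handing in.

```bash
python3 -c "
from plant import order,sensors
print(order.hand_in(), sensors.observe()['t'])"
```

```text
the job is handed in; nothing more can be done
the job is handed in; nothing more can be done
```

The brass pin is out of the rack and pressed into the socket disc until its collar landed. I let go of it, moved the gripper clear and handed in at about 10.4 s of the 72 s allowed.

- **Finding the hole:** I located it with the wrist camera. The pin went in on the first straight descent with no contact force, so no feeling search was needed.
- **Plug:** resistance began at about 18–19 mm depth and settled at roughly 5 N, against the 7 N you gave.
- **Seating:** the force jumped to 21 N with the tool at 56.6–56.8 mm; I had predicted 56.9 mm for the collar landing. That 21 N was the highest reading between moves.
- **After release:** wrist force was back to about zero. The side and wrist views show the pin upright with its collar flat on the disc.

**Disagreements and gaps:**
- The top camera placed the pin about 4 mm off in y from the wrist camera, so I used the wrist camera.
- The finger opening on the 20 mm head read about 18.5 mm.
- Wrist force read 13.6 N upward as the grip closed in the rack, and was back to normal after the lift.
- I took no final picture of the dark pin, baren or wedge. No move went near the baren or wedge, and the open fingers were set across the rack, away from the dark pin.

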